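Load two spice tins into the pantry dispenser

TASK

Load the two slim round spice tins upright into the open top of the pine dispenser. Put the shorter one in first and let it drop to the bottom, so that it is the first to come out of the window below, then put the taller one in on top of it.

Things in the scene. Friction and masses are not known exactly. Their poses are not given: they have to be found in the camera images.
- short_tin: The shorter slim round tin: closed plain steel cylinder, 46 mm in diameter, 70 mm tall, about 90 g, standing upright on the slab. Origin at the centre of its underside, z up along its axis. Nearby stand bystanders that are not wanted: a broad round tin (82 mm across, 55 mm tall), a square steel tin (46 mm square, 80 mm tall) and a white ceramic ramekin (74 mm across, 45 mm tall).
- tall_tin: The taller slim round tin: closed plain steel cylinder, 46 mm in diameter, 95 mm tall, about 120 g, standing upright on the slab. Origin at the centre of its underside, z up along its axis.
- dispenser: Upright pine chute fixed to the slab, open at the top, 70 mm square inside, 88 mm outside (walls 9 mm), on a 120 mm square plinth. Chute floor (plinth top) 12 mm above the slab. At the foot of its front (-x side) a window, 54 mm wide, up to 100 mm above the slab, with an 8 mm lip; the back (+x) has a 26 mm slot. Origin at the centre of its underside, on the chute axis; z up, x and y square to the walls.
- dispenser_mouth (a point): Centre of the dispenser's open mouth, level with its top rim, 130 mm above the slab. Loaded, the short tin stands on the chute floor and the tall one on the short one's lid, its upper 47 mm showing above the mouth.

How it is judged:
By the outcome, as a careful person would: the job done as asked, in the order asked, and still so for the second after the job is handed in, with the robot touching nothing.
It also fails if it takes over 61 s, if anything falls off the work surface, if the arm or the gripper's body presses on something with over 40 N, if the wrist force passes 120 N, or if a joint passes its speed limit or range.

ROBOT

A 6-joint arm with a two-finger parallel gripper is mounted at the origin on the work surface. World frame = base frame: x ahead of the robot, y to its left, z up, the work surface at z = 0. Lengths are in m, angles in degrees, forces in N, time in s.
With the tool pointing down it reaches from about 0.35 to 0.975 m from the base axis. Payload 17.4 kg.
Tool frame: the origin (TCP) lies midway between the tips of the shut fingers; the grasp point (between the pads) lies 19 mm behind it (hold_point_z is the distance from the TCP to the grasp point, in m); y points along the fingers, x is the direction in which the jaws open and shut, and the axes are right-handed (so a half turn about y gives the same grasp; the last joint's range is limited). The gripper opens to 85 mm and grips with 20 to 120 N. Pads are 22 mm wide; open, the fingers measure 114 mm over their backs; the gripper's body (76 mm by 85 mm) begins 54 mm behind the grasp point. The pads swing forward as they close: fully open they stand 13 mm farther back than shut.
Start: joints at [-71.15, 6.646, 82.598, -0, 90.757, -2.166], TCP at [0.242, -0.63, 0.231] pointing down, gripper open.
Joint ranges: [-162.19, 162.19], [-47.58, 125.68], [4.15, 143.07], [-65.23, 245.23], [0.69, 171.88], [-170.13, 170.13]. Speed limits (degrees/s): [108.29, 108.29, 127.2, 180, 180, 180].

INTERFACE

Orientations are given as [roll, pitch, yaw] about the fixed x, y, z axes, in that order (R = Rz(yaw) Ry(pitch) Rx(roll)).
In Python, from rig import goto, move_linear, move_joints, command_gripper, pause, solve_ik, sense, snapshot, PlanningError, hand_in, hold_point_z gives the robot as it stands. The module is installed in compiled form; this text tells all that it offers. Calls block until the motion is done:
- goto(position, orientation): joint-space move of the TCP to a pose.
- move_linear(position, rotation=None, rate=0.15, until_force=None): straight line of the TCP; rotation=None keeps the orientation; rate is the mean speed in m/s. With until_force (N) it stops when the force on the tool has changed by that much, and returns True; else False.
- move_joints(angles): joint-space move.
- command_gripper(opening, squeeze=None): finger opening in m; squeeze is the grip in N (None keeps the last); returns when the fingers have stopped.
- pause(seconds).
- solve_ik(position, orientation): joint angles nearest the present ones, or None.
- sense(): the state.
- snapshot(name): name is "scene" or "top" or "wrist"; returns a dict with "img" (384x512x3 uint8, red, green, blue), "range_z" (384x512 float32, m along the optical axis (not along the pixel's ray), 0 where there is no reading), "fx", "fy", "cx", "cy" (pixels), "R" (3x3) and "t" (3): a world point X has camera coordinates R X + t. Camera axes: x right, y down, z forward; pixel columns grow to the right and rows downward; lengths in m; the calibration is good to about 2 mm. A picture is of the moment at which its call begins.
A pose or a line that the arm cannot do raises PlanningError and nothing moves.
- hand_in(): hands the job in, once; it reports no verdict.
The state is a dict: "time_s": time; "qpos": joint angles; "joint_velocities": joint speeds; "joint_torque": joint torques, N m; "position": TCP position; "orientation": TCP orientation; "wrist_force": force on the tool from outside, world axes, zero at the start; "moment": the same for the moment, N m; "opening": finger opening in m.
Only numpy, scipy, OpenCV 4.12 (cv2) and the standard library are available. Lean on these libraries where they do the work, as an engineer would, in place of code of your own. Each camera call takes 0.05 s, during which the arm holds its last target. There are 200 camera calls.

## Working session

There is one attempt and no reset: what is moved stays moved. The work goes in short steps, each a Python script; the robot and the scene stay as the last script left them, time stands still between calls to the robot, and variables do not carry over. Pictures are saved under pics/ and viewed, about 8 in all and at most 12, crops included, and the job is handed in when it is done.

```bash
mkdir -p pics
cat > h.py <<'E'
import numpy as np, cv2
from rig import *
def pts(s):
    z=s["range_z"]; v,u=np.mgrid[:z.shape[0],:z.shape[1]]
    c=np.stack([(u-s["cx"])/s["fx"]*z,(v-s["cy"])/s["fy"]*z,z],-1)
    w=(c-np.array(s["t"]))@np.array(s["R"]); w[z==0]=np.nan
    return w
def save(s,n): cv2.imwrite("pics/"+n,s["img"][:,:,::-1])
E
python3 - <<'E'
from h import *
a=snapshot("top");b=snapshot("scene")
cv2.imwrite("pics/a.png",np.vstack([a["img"],b["img"]])[:,:,::-1][:, :]) 
im=np.hstack([a["img"],b["img"]])[:,:,::-1]
save(a,"top.png");save(b,"scene.png")
w=pts(a); z=w[...,2]
print(sense()["time_s"],hold_point_z, np.nanpercentile(z,[1,50,90,99]))
m=((z>0.03)&(z<0.25)).astype(np.uint8)
n,l,st,c=cv2.connectedComponentsWithStats(m)
for i in range(1,n):
    if st[i,4]>40:
        k=l==i; zt=np.nanpercentile(z[k],95); kk=k&(z>zt-.006)
        print(st[i],"ztop %.3f"%zt,"ctr",w[kk][:,:2].mean(0).round(3),"ext",np.ptp(w[kk][:,:2],axis=0).round(3))
E
```

```text
0.1 0.0187 [-7.57612760e-01 -1.08250844e-04  7.75147797e-02  2.97942339e-01]
[ 138   46  109   83 3729] ztop 0.095 ctr [0.841 0.165] ext [0.209 0.264]
[  48   62   51   50 1721] ztop 0.141 ctr [0.829 0.459] ext [0.078 0.08 ]
[ 271   69   57   46 1711] ztop 0.078 ctr [ 0.837 -0.105] ext [0.024 0.025]
[358  73  34  44 555] ztop 0.071 ctr [ 0.817 -0.294] ext [0.09  0.076]
[ 449   96   63  165 7596] ztop 0.103 ctr [ 0.612 -0.557] ext [0.362 0.082]
[   0   98   68   66 3074] ztop 0.201 ctr [0.7  0.53] ext [0.1   0.079]
[269 150  30  29 228] ztop 0.047 ctr [ 0.648 -0.068] ext [0.073 0.072]
[350 161  24  25 432] ztop 0.098 ctr [ 0.621 -0.255] ext [0.044 0.043]
[   9  164   68   52 2480] ztop 0.171 ctr [0.56  0.499] ext [0.09 0.09]
[ 131  172   57   55 1257] ztop 0.132 ctr [0.542 0.224] ext [0.114 0.115]
[ 371  223   38   35 1017] ztop 0.058 ctr [ 0.464 -0.322] ext [0.08  0.081]
[259 224  20  20 312] ztop 0.073 ctr [ 0.473 -0.034] ext [0.043 0.043]
[313 227  28  27 451] ztop 0.082 ctr [ 0.46 -0.17] ext [0.058 0.058]
[ 175  331   88   52 2087] ztop 0.231 ctr [0.22  0.061] ext [0.047 0.099]
```

View pics/top.png

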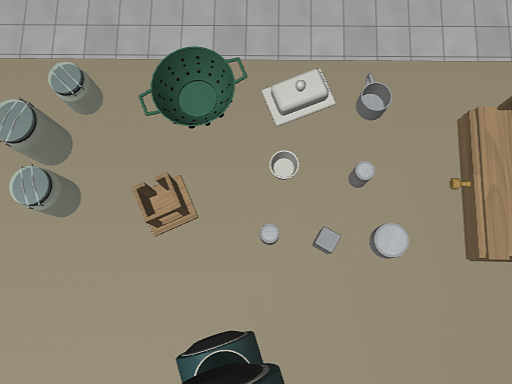

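View pics/scene.png

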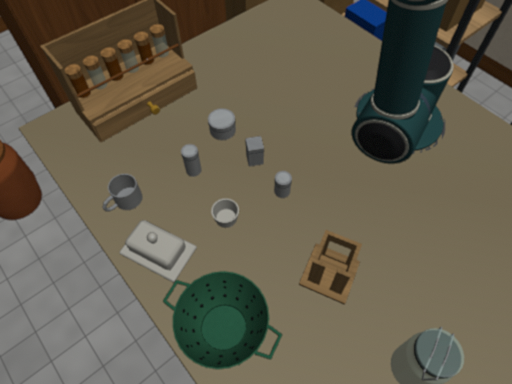

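The top view gives the short tin at about (0.473, -0.034), pixel (269,233), and the tall tin at about (0.621, -0.255), pixel (364,172). The dispenser is at about (0.54, 0.22), pixel (165,203), and is rotated. I'll take a close look at it with the wrist camera.

Run:
```python
from h import *
a=snapshot("top"); w=pts(a); z=w[...,2]
k=(z>.118)&(z<.145)&(np.hypot(w[...,0]-.542,w[...,1]-.224)<.09)
print("rim",cv2.minAreaRect(w[k][:,:2].astype(np.float32)*1000),np.median(z[k]))
goto([.53,.2,.33],[180,0,0]) if False else None
for yaw in (0,90,-90,180):
    q=solve_ik([.53,.21,.36],[180,0,yaw]); print(yaw,None if q is None else np.round(q,0))
print(sense()["orientation"])
goto([.53,.21,.36],[180,0,sense()["orientation"][2]])
s=snapshot("wrist");save(s,"w1.png");w=pts(s); z=w[...,2]
k=(z>.118)&(z<.145)&(np.hypot(w[...,0]-.542,w[...,1]-.224)<.09)
print("rim",k.sum(),cv2.minAreaRect(w[k][:,:2].astype(np.float32)*1000) if k.sum()>9 else 0,np.median(z[k]))
k=(z>.004)&(z<.025)&(np.hypot(w[...,0]-.542,w[...,1]-.224)<.1)
print("plinth",k.sum(),cv2.minAreaRect(w[k][:,:2].astype(np.float32)*1000) if k.sum()>9 else 0,np.median(z[k]))
print(sense()["time_s"],sense()["position"],-np.array(s["R"]).T@s["t"])
```

```text
rim ((545.3737182617188, 224.9289093017578), (89.05979919433594, 88.3436050415039), 25.058828353881836) 0.12932801985934977
0 None
90 None
-90 [ 13.  32.  66.  58. 165. 147.]
180 [-11.  -6. 110.  87. 101. 165.]
[-8.99977140e+01  5.18583682e-02 -6.89824519e+01]Traceback (most recent call last):
  File "<stdin>", line 9, in <module>
rig.PlanningError: the arm cannot take that pose within its joint ranges
```

The tool's y axis is the approach direction, so pointing down means roll = -90 and the jaw axis lies at the yaw angle.

Run:
```python
from h import *
for yaw in (-155,-65,25,115,-20,70):
    q=solve_ik([.545,.225,.3],[-90,0,yaw]); print(yaw,None if q is None else np.round(q,0))
goto([.545-.07,.225,.34],[-90,0,-65])
s=snapshot("wrist");save(s,"w1.png");w=pts(s); z=w[...,2]
near=np.hypot(w[...,0]-.545,w[...,1]-.225)
for n,lo,hi,r in (("rim",.12,.14,.09),("plinth",.006,.02,.1)):
    k=(z>lo)&(z<hi)&(near<r)
    print(n,k.sum(),cv2.minAreaRect(w[k][:,:2].astype(np.float32)*1000) if k.sum()>9 else 0,np.median(z[k]))
print(sense()["time_s"],sense()["position"],-np.array(s["R"]).T@s["t"])
```

```text
-155 None
-65 [20. -5. 88.  0. 97. 85.]
25 [20. -5. 88.  0. 97. -5.]
115 [ 20.  -5.  88.  -0.  97. -95.]
-20 [20. -5. 88.  0. 97. 40.]
70 [ 20.  -5.  88.   0.  97. -50.]
rim 2835 ((545.0166625976562, 225.87535095214844), (87.8061294555664, 88.22056579589844), 24.947887420654297) 0.1303241950033779
plinth 3985 ((545.2430419921875, 226.7137451171875), (119.12649536132812, 119.16268920898438), 25.32318115234375) 0.012451311865873492
3.325 [0.47527609 0.22458072 0.33988637] [0.53515577 0.25307558 0.48286334]
```

View pics/w1.png

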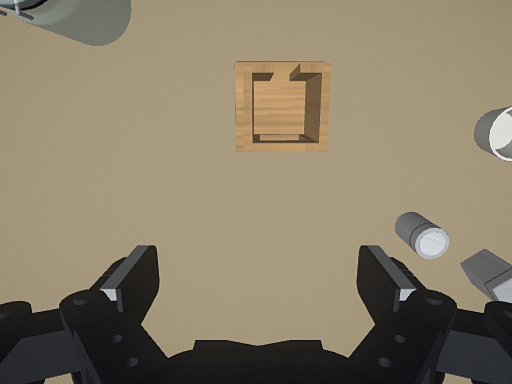

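The slot in the dispenser's back is open to the top, around pixel (285,70), and faces world yaw 25°. The front window edge is at (280,145), and the rim and plinth fits agree on (0.545, 0.2265) at 25.1°. If I align the jaws with the slot, one finger can pass through it and the short tin can be lowered rather than dropped from the rim. Next I grasp the short tin and measure the finger profile.

```bash
cat >> h.py <<'E'
D=np.array([.545,.2265]); Y=25.1
O=lambda y=Y:[-90,0,y]
def camoff(y): return .066*np.array([np.cos(np.radians(y+90)),np.sin(np.radians(y+90))])
def refine(xy,h,name):
    w=pts(snapshot("wrist")); z=w[...,2]
    k=(abs(z-h)<.008)&(np.hypot(w[...,0]-xy[0],w[...,1]-xy[1])<.04)
    p=w[k][:,:2].astype(np.float32)
    c,s,_=cv2.minAreaRect(p); print(name,k.sum(),c,s,"z",np.median(z[k]),cv2.minEnclosingCircle(p)); return np.array(c)
def toolframe(s):
    w=pts(s); st=sense()
    from scipy.spatial.transform import Rotation as R
    return (w-np.array(st["position"]))@R.from_euler("xyz",st["orientation"],degrees=True).as_matrix(), w
E
python3 - <<'E'
from h import *
# slot from current view
w=pts(snapshot("wrist")); k=(abs(w[...,2]-.130)<.008)
a=np.radians(Y); p=w[k][:,:2]-D; L=np.c_[p@[np.cos(a),np.sin(a)],p@[-np.sin(a),np.cos(a)]]*1000
b=L[(L[:,0]>36)&(L[:,0]<44)&(abs(L[:,1])<46)][:,1]; print("slot edges",b[b<0].max(),b[b>0].min())
t=np.array([.473,-.034]); p=t-camoff(Y)
goto([*p,.2],O())
c=refine(t,.07,"short")
goto([*c,.12],O()); move_linear([*c,.044],rate=.12)
command_gripper(.04,40); 
st=sense();print(st["opening"],st["position"],st["time_s"])
move_linear([*c,.25],rate=.3)
s=snapshot("wrist");save(s,"w2.png"); T,w=toolframe(s)
for y in range(-120,40,10):
    k=(T[...,1]*1000>y)&(T[...,1]*1000<=y+10)&(abs(T[...,0])<.1)&(abs(T[...,2])<.06)
    if k.sum()>5:
        q=T[k]*1000; print(y,k.sum(),q.min(0).round(),q.max(0).round())
st=sense();print(st["opening"],st["wrist_force"],st["time_s"])
E
```

```text
slot edges -13.4137759718105 13.08297350995956
short 2647 (0.4725080132484436, -0.03364209085702896) (0.04468183591961861, 0.04543028771877289) z 0.0706459848136324 ((0.4725172221660614, -0.03340676799416542), 0.022947851568460464)
0.04434254888219018 [ 0.47282482 -0.0336946   0.04469895] 7.0667
-100 2333 [-23. -97.  17.] [ 24. -90.  21.]
-90 9728 [-58. -90.   4.] [ 58. -80.  19.]
-80 9711 [-61. -80.  -2.] [ 62. -70.  19.]
-70 5943 [-59. -70. -12.] [ 61. -60.  19.]
-60 8415 [-56. -60. -12.] [ 57. -50.  15.]
-50 1804 [-52. -50. -11.] [ 54. -40.  15.]
-40 1295 [-35. -40. -11.] [ 37. -30.  12.]
-30 10799 [-35. -30. -23.] [ 36. -20.  23.]
-20 1538 [-36. -20.   6.] [ 37. -10.  24.]
-10 494 [-33. -10.   7.] [34. -0. 24.]
0 462 [-22.   0.   6.] [23. 10. 23.]
10 398 [-22.  10.   6.] [23. 20. 23.]
20 331 [-22.  20.   6.] [22. 30. 23.]
30 271 [-21.  30.   8.] [22. 40. 23.]
0.044762556079051205 [-0.75772903 -0.63176967 -0.93288118] 7.95
```

View pics/w2.png

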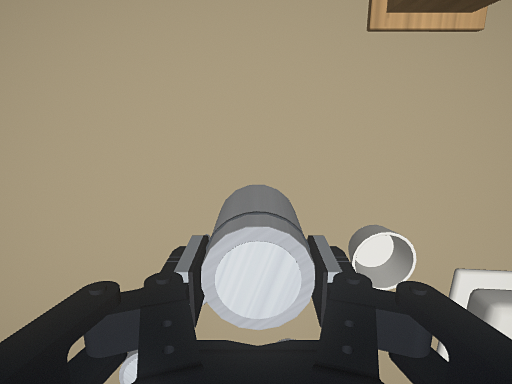

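The short tin is held upright and centred, with its top at pixel (257,275). The fingers stay within ±36 mm up to 40 mm behind the tip, and the slot measures 26.5 mm, centred. I'll lower it through the slot, biased 8.5 mm towards the back, watching the force.

Run:
```python
from h import *
a=np.radians(Y); p=D+.0085*np.array([np.cos(a),np.sin(a)])
goto([*p,.25],O()); move_linear([*p,.19],rate=.2)
hit=move_linear([*p,.096],rate=.05,until_force=8)
st=sense();print("hit",hit,st["position"],st["orientation"],st["wrist_force"],st["opening"],st["time_s"])
if not hit:
    command_gripper(.053); pause(.3)
    st=sense();print(st["wrist_force"],st["opening"])
    move_linear([*p,.19],rate=.15)
    # look down the chute
    c=D-camoff(Y); goto([*c,.3],O())
    s=snapshot("wrist");save(s,"w3.png");w=pts(s);z=w[...,2]
    k=(np.hypot(w[...,0]-D[0],w[...,1]-D[1])<.036)&(z<.115)&(z>.05)
    print(k.sum(),np.percentile(z[k],[5,50,95]) if k.any() else 0)
    kk=k&(abs(z-.082)<.006)
    if kk.sum()>10: print(cv2.minEnclosingCircle(w[kk][:,:2].astype(np.float32)),(w[kk].mean(0)[:2]-D))
print(sense()["time_s"])
```

```text
hit False [0.55280932 0.23011961 0.09627215] [-9.00051014e+01 -2.16137240e-02  2.50996477e+01] [-0.1758983  -0.16727957 -0.72355359] 0.044644081104202156 11.5
[ 0.33456239 -0.18225432 -0.17280767] 0.05289798161802899
1753 [0.07665361 0.08271897 0.09610983]
((0.5448283553123474, 0.22637203335762024), 0.03592953085899353) [0.00686718 0.00444598]
13.45
```

```bash
ls pics
```

```text
a.png
scene.png
top.png
w1.png
w2.png
w3.png
```

View pics/w3.png

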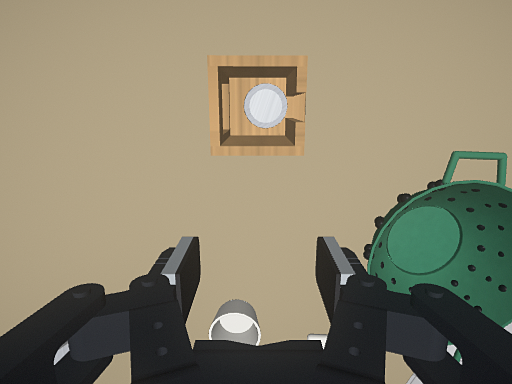

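The short tin stands upright on the chute floor with its lid at z ≈ 0.083, pixel (265,105), near the back wall. Now the tall tin.

Run:
```python
from h import *
command_gripper(.085)
t=np.array([.621,-.255]); goto([*(t-camoff(Y)),.23],O())
c=refine(t,.095,"tall")
assert np.linalg.norm(c-t)<.012
goto([*c,.15],O()); move_linear([*c,.058],rate=.12)
command_gripper(.04,40); z0=sense()["position"][2]
move_linear([*c,.29],rate=.3); st=sense(); print(st["opening"],z0,st["wrist_force"],st["time_s"])
a=np.radians(Y); p=D+.0075*np.array([np.cos(a),np.sin(a)])
goto([*p,.29],O()); move_linear([*p,.155],rate=.12)
hit=move_linear([*p,.132],rate=.03,until_force=4)
st=sense();print("hit",hit,st["position"],"expect z",.082+z0,st["wrist_force"],st["time_s"])
s=snapshot("wrist");save(s,"w4.png")
```

```text
tall 2539 (0.6218377351760864, -0.25489407777786255) (0.0446644052863121, 0.04525201767683029) z 0.09562141744549332 ((0.6219568252563477, -0.2550944685935974), 0.02290162444114685)
0.04495244675518141 0.058691961400410254 [-0.17275548 -0.56991207 -1.57802551] 18.5
hit True [0.55171232 0.22966183 0.14008848] expect z 0.14069196140041026 [0.78827975 0.70063517 2.17735233] 22.0917
```

View pics/w4.png

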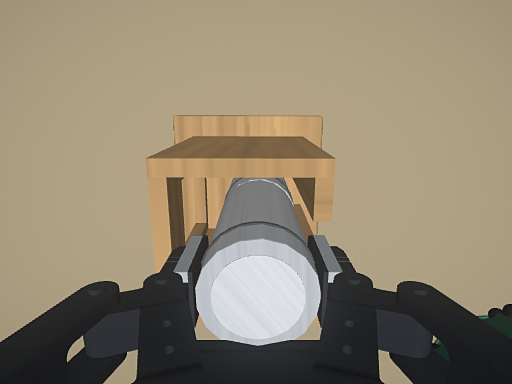

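Contact came at z = 0.1401 (0.1407 expected), so the tall tin is resting on the short tin's lid, with its top at pixel (258,295). I'll release, retreat and check.

Run:
```python
from h import *
p=sense()["position"]
command_gripper(.060); pause(.3); command_gripper(.08)
move_linear([p[0],p[1],.30],rate=.15)
goto([.44,.0,.30],O())
pause(.5)
s=snapshot("top");b=snapshot("scene")
w=pts(s);z=w[...,2];k=(np.hypot(w[...,0]-D[0],w[...,1]-D[1])<.05)&(z>.15)
print(k.sum(),np.percentile(z[k],[5,50,95]),w[k].mean(0)[:2]-D)
w=pts(b);z=w[...,2];k=(np.hypot(w[...,0]-D[0],w[...,1]-D[1])<.05)&(z>.17)
print(k.sum(),np.percentile(z[k],[5,50,95]),w[k].mean(0)[:2]-D)
i=np.hstack([cv2.resize(s["img"][130:260,90:260],(390,300)),cv2.resize(b["img"][190:310,270:410],(390,300))])
cv2.imwrite("pics/f.png",i[:,:,::-1]); print(sense()["time_s"])
```

```text
403 [0.15987404 0.17651161 0.180031  ] [ 0.00548597 -0.00026798]
344 [0.17336758 0.1764512  0.17897543] [0.00765047 0.00269415]
25.8917
```

View pics/f.png

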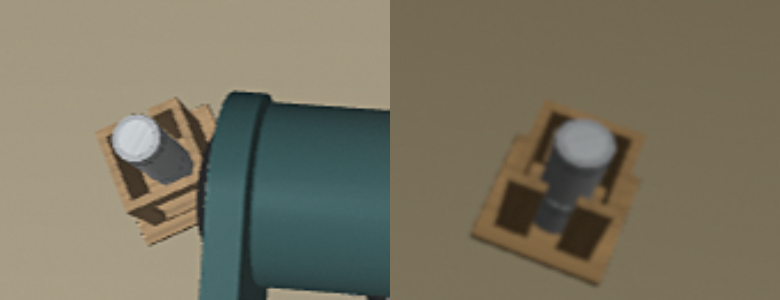

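The tall tin stands upright on the short one. Its top is at z ≈ 0.1765 (0.177 expected), and both tins show through the back slot at crop pixel (555,210).

```bash
python3 -c "from rig import *; hand_in()"
```

```text
the job is handed in; nothing more can be done
```

Both tins are loaded in the dispenser and the job is handed in. The short one stands on the chute floor and the tall one stands upright on its lid. The last check was at 25.9 s on the robot's clock, against the 61 s limit.

- **Short tin:** I lowered it with one finger passing through the back slot, so it only dropped about 4 cm. A wrist picture then showed it upright, with its lid at z ≈ 0.083 (0.082 expected).
- **Tall tin:** I lowered it until it touched the short tin's lid, at a tool height of 0.1401 (0.1407 expected), then released it.
- **Last checks:** The top and scene cameras both put the tall tin's top at z ≈ 0.1765 (0.177 expected). Both tins showed in line through the back slot, and the arm was clear.
- **Not checked:** I took no picture through the front window after loading. No check failed or disagreed.

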